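Seat a vial rack in the datum corner of an autosampler drawer and hold it

TASK

Pull the autosampler's drawer out to its stop, stand the vial rack flat on the drawer's tray with its long side along the front fence, and press it snugly, without forcing it, into the corner so that it bears on the front fence and the side fence at the same time. Finish while still gripping the rack and pressing it against both fences, so that I can tighten the two edge clamps; the drawer stays fully out. Leave the amber bottle, the single sample vial and the white jar where they stand.

Things in the scene. Friction and masses are not known exactly. Their poses are not given: they have to be found in the camera images.
- autosampler: Low white bench instrument, 145 deep x 236 wide x 121 mm high, fixed to the table, with one drawer in its front. Origin: centre of its underside, on the table; x points from its front to its back, y to its left side as seen by the robot, z up. Its yaw varies.
- drawer (a joint): How far the drawer is pulled out along the instrument's -x, in m: 0 shut, 0.125 at its stop. It slides with about 2.5 N of friction and stays where it is left. Pushing anything in the drawer toward the instrument's +x would push it in again; pushing toward -x keeps it against its stop.
- drawer_handle (a point): Middle of the drawer's pull: steel bar 11 mm thick, 104 mm long along the instrument's y, its centre 36 mm in front of the drawer's front panel and 86 mm above the table, with finger room behind it. Moves with the drawer; axes as the instrument's. The front panel's top is 106 mm, the instrument's 121 mm above the table.
- nest_corner (a point): Datum corner on the tray floor (30 mm above the table) where the faces of the two fences would meet; moves with the drawer, axes as the instrument's. Front fence face: plane x = 0 here; side fence face: y = 0. The seated rack's centre is at (0.032, 0.052, 0). A 25 mm high edge clamp stands 89 mm behind the front fence, another at the left, 145 mm from the side fence.
- vial_rack: Loose rack, about 0.34 kg: aluminium block 64 (x) x 104 (y) x 26 mm high with two rows of small capped vials (fixed in it, tops at 36 mm) and between the rows an upright black grip plate, 12 mm thick (x), 60 mm long (y), top at 68 mm. Origin: centre of its underside; z up. Starts on the table. May be seated either way round.
- amber_bottle: Bystander: amber screw-cap bottle, 46 mm across, 93 mm high, beside the instrument. Origin: centre of its underside.
- sample_vial: Bystander: single clear screw-cap vial, 28 mm across, 57 mm high. Origin: centre of its underside.
- grease_jar: Bystander: white jar, 48 mm across, 51 mm high. Origin: centre of its underside.
- front_fence (a point): Middle of the front fence's working face: a steel bar 10 x 116 x 14 mm high screwed to the tray just behind the drawer's front panel, along the instrument's y; its face toward the instrument's +x locates the rack's long side. Moves with the drawer; axes as the instrument's.
- side_fence (a point): Middle of the side fence's working face: a steel bar 70 x 10 x 14 mm high screwed to the tray at its right edge (the instrument's -y side), along the instrument's x; its face toward +y locates the rack's short end. Moves with the drawer; axes as the instrument's.

How it is judged:
On the way, in this order (a step that is already met when the one before it is completed fails the run):
1. the drawer is pulled out to its stop (value of joint drawer above 0.119 m), for 0.2 s.
2. the rack stands flat on the drawer's tray (z of vial_rack in the frame of nest_corner between -0.003 and 0.004 m and horizontal distance between vial_rack and nest_corner below 0.11 m and angle between vial_rack's own z axis and vertical below 0.06 rad), for 0.1 s.
At the end, for the whole second after the job is handed in: Drawer within 6 mm of its stop; rack flat on the tray (4 mm, 0.05 rad), long side along the front fence (0.04 rad), centre within 3 mm of its seat, at rest, pressing each fence with over 1 N and still gripped (over 2 N); bystanders within 20 mm of their start (value of joint drawer above 0.119 m and contact force between vial_rack and front_fence above 1 N and contact force between vial_rack and side_fence above 1 N and contact force between vial_rack and the fingers above 2 N and x of vial_rack in the frame of nest_corner between 0.0295 and 0.035 m and y of vial_rack in the frame of nest_corner between 0.0495 and 0.055 m and z of vial_rack in the frame of nest_corner between -0.003 and 0.004 m and angle between vial_rack's own z axis and vertical below 0.05 rad and angle between the y axis of vial_rack and the y axis of nest_corner, either way round below 0.04 rad and linear speed of vial_rack below 0.02 m/s and distance of each of amber_bottle, sample_vial, grease_jar from where it was at the start of the episode below 0.02 m); the arm keeps its last pose, push and grip.
It fails at once if the rack is forced against a fence (over 45 N) (contact force between vial_rack and front_fence above 45 N or contact force between vial_rack and side_fence above 45 N).
It fails at once if the bottle, the sample vial or the jar is shifted (distance of any of amber_bottle, sample_vial, grease_jar from where it was at the start of the episode above 0.03 m).
It also fails if it takes over 61 s, if anything falls off the work surface, if the arm or the gripper's body presses on something with over 40 N, if the wrist force passes 120 N, or if a joint passes its speed limit or range.

ROBOT

A 6-joint arm with a two-finger parallel gripper is mounted at the origin on a cart in front of the work surface, level with it; the furniture and walls round the work are solid. World frame = base frame: x ahead of the robot, y to its left, z up, the work surface at z = 0. Lengths are in m, angles in rad, forces in N, time in s.
With the tool pointing down it reaches from about 0.25 to 0.85 m from the base axis. Payload 12.5 kg.
Tool frame: the origin (TCP) lies at the centre of the arm's flange, where the gripper is bolted on; the fingertips stand 186 mm ahead of it and the grasp point (between the pads) lies 167 mm ahead of it; z points along the fingers, y is the line along which they close (so a half turn about z gives the same grasp; the last joint's range is limited). The gripper opens to 93 mm and grips with 3 to 60 N. Pads are 15 mm wide; open, the fingers measure 128 mm over their backs; the gripper's body (75 mm by 188 mm) begins 65 mm behind the grasp point.
Start: joints at [-0.085, 0.351, 1.652, -0, 1.139, -0.085], TCP at [0.55, 0, 0.405] pointing down, gripper open.
Joint ranges: [-2.75, 2.75], [-0.79, 2.1], [0.01, 2.65], [-1.57, 4.71], [0.07, 3.14], [-2.87, 2.87]. Speed limits (rad/s): [2.22, 2.22, 2.79, 3.14, 3.14, 3.14].

INTERFACE

Orientations are given as a unit quaternion [x, y, z, w].
In Python, from workcell import manip gives the robot as it stands.
- The arm moves only by the shell command python3 -m handwheel 'ROWS' [FORCE]. ROWS is JSON, a list of rows, each a list of 5 numbers: the opening, from -1 (shut) to 1 (fully open), then the shift along the tool's x, y, z in m, then the turn about the tool's z in rad. In form: [[grip, dx, dy, dz, spin], ...]. A call has 1 to 12 rows; each row is the pose to reach, as a shift and turn from the pose commanded when the call began, along the tool's axes at that moment; what a row does not reach only later rows make up. A row lasts 1/12 s, in which the tool goes at most 41.7 mm and 7.16 degrees, less where a joint would pass 70% of its speed; a pose out of reach is approached as far as the arm can. A call with a gripper value outside its range is refused whole. The fingers move at their own pace and stop on an object; FORCE is the grip in N (left out, the last holds). Time passes only in rows, so rows that repeat a pose let the fingers close. It gives the time, the measured TCP pose, the force, the opening and the grip force at its end, in the units of the state.
- manip.observe(): the state, without advancing time (a new reading comes with each control period).
- manip.camera(name): name is "scene" or "side" or "wrist"; returns (picture, depth): 420x560x3 uint8, red, green, blue; 420x560 float32, m along the optical axis (not along the pixel's ray), 0 where there is no reading.
- manip.calibration(name): a dict with "K" (3x3 intrinsics, pixels), "R" (3x3) and "t" (3): a world point X has camera coordinates R X + t. Camera axes: x right, y down, z forward; pixel columns grow to the right and rows downward; lengths in m; the calibration is good to about 2 mm. A picture is of the moment at which its call begins: read the wrist's pose just before it. calibration takes no time and is no camera call; for the wrist camera it gives the pose at the moment of the call.
- manip.job_done(): hands the job in; it is judged then, once.
Trained networks look in the newest picture that a camera, given by its name, has taken for a name from the list of things; names that differ only in an ending like _2 or _b are one class to them, and where a whole thing is asked for, a point or a joint stands for the part that bears it (a point fixed in the world has none). Each returns a list of dicts, best first, with "conf" (0 to 1); they miss things now and then, are a little off and sometimes report something else, mostly with a low value. They report only what shows in the picture. A call takes as long as a camera call.
- manip.spot_in(thing, camera): "point" ([x, y, z] in m, in the coordinates of the camera as it stood for that picture, good to about 4 mm: the middle of the surface that is visible of it).
- manip.silhouettes(thing, camera): "pixels" (420x560 bool, what is visible of it).
- manip.spot_point(thing, camera): "point" ([x, y, z] in m, in the coordinates of the camera as it stood for that picture, good to about 4 mm: a listed point, or the origin of a listed thing).
The state is a dict: "clock": time; "joints": joint angles; "qd": joint speeds; "joint_torque": joint torques, N m; "ee_pos": TCP position; "ee_rot": TCP orientation; "wrist_force": force on the tool from outside, world axes, zero at the start; "moment": the same for the moment, N m; "opening": finger opening in m; "gripper_force": force on a finger pad.
Only numpy, scipy, OpenCV 4.12 (cv2) and the standard library are available. Lean on these libraries where they do the work, as an engineer would, in place of code of your own. Each camera call takes 0.05 s, during which the arm holds its last target. There are 200 camera calls.

## Working session

There is one attempt and no reset: what is moved stays moved. The work goes in short steps, Python scripts to look and compute and a shell command to move; the robot and the scene stay as the last step left them, time stands still between calls to the robot, and variables do not carry over. Pictures are saved under pics/ and viewed, at most 10 in all, crops included, and the job is handed in when it is done.

```bash
mkdir -p pics
cat > h.py <<'E'
import numpy as np, cv2
from scipy.spatial.transform import Rotation as R
from workcell import manip
def w(cam,p):
    c=manip.calibration(cam); return np.array(c["R"]).T@(np.array(p)-np.array(c["t"]))
def cloud(cam,d):
    c=manip.calibration(cam);K=np.array(c["K"]);v,u=np.mgrid[:420,:560]
    P=np.stack([(u-K[0,2])/K[0,0]*d,(v-K[1,2])/K[1,1]*d,d],-1)
    return (P-np.array(c["t"]))@np.array(c["R"])
def shot(cam,name=None):
    im,d=manip.camera(cam)
    if name: cv2.imwrite(f"pics/{name}.png",im[...,::-1])
    return im,d
E
python3 - <<'E'
from h import *
o=manip.observe();print(o)
for cam in("scene","side"):
    im,d=shot(cam,cam+"0");C=cloud(cam,d)
    for t in["vial_rack","drawer_handle","nest_corner","autosampler","amber_bottle","sample_vial","grease_jar","front_fence"]:
        for r in manip.spot_point(t,cam)[:2]: print(cam,t,round(r["conf"],2),w(cam,r["point"]).round(3))
    for t in["vial_rack","drawer_handle","autosampler"]:
        for r in manip.silhouettes(t,cam)[:1]:
            m=r["pixels"]&(d>0);P=C[m];print(cam,"sil",t,round(r["conf"],2),m.sum(),np.percentile(P,[1,50,99],axis=0).round(3).tolist())
            np.save(f"{cam}_{t}.npy",P)
a=cv2.imread("pics/scene0.png");b=cv2.imread("pics/side0.png")
cv2.imwrite("pics/both0.png",cv2.resize(np.vstack([a,b]),(400,600)))
E
```

```text
{'clock': 0.0, 'joints': array([-8.45921812e-02,  3.51243811e-01,  1.65245185e+00,  7.44516959e-06,
        1.13912728e+00, -8.45637859e-02]), 'qd': array([-7.90353808e-04,  7.53345489e-05, -3.98223323e-04, -6.47488886e-04,
       -3.61805231e-04,  7.54794750e-04]), 'joint_torque': array([ 1.41757551e-03, -4.97321892e+01, -2.85254824e+01,  6.99741254e-02,
        2.57699919e-02, -1.73020858e-04]), 'ee_pos': array([5.49861129e-01, 4.22718836e-05, 4.04186600e-01]), 'ee_rot': array([ 7.07117789e-01,  7.07095505e-01, -3.94089598e-04, -4.72343393e-04]), 'wrist_force': array([0.50562721, 0.38829248, 0.13915094]), 'moment': array([-0.01651277, -0.01308285,  0.01114206]), 'gripper_force': 0.0, 'opening': 0.09287467297804439}
scene vial_rack 0.91 [ 0.487  0.302 -0.001]
scene drawer_handle 0.79 [ 0.552 -0.033  0.086]
scene nest_corner 0.77 [ 0.623 -0.107  0.032]
scene autosampler 0.79 [ 0.677 -0.022  0.002]
scene amber_bottle 0.96 [ 0.675 -0.212  0.001]
scene sample_vial 0.75 [ 0.489  0.299 -0.004]
scene sample_vial 0.68 [ 0.558  0.11  -0.002]
scene front_fence 0.61 [ 0.618 -0.044  0.036]
scene sil vial_rack 0.76 719 [[0.434, 0.242, -0.001], [0.473, 0.291, 0.027], [0.554, 0.352, 0.069]]
scene sil drawer_handle 0.79 1865 [[0.541, -0.136, 0.016], [0.587, -0.039, 0.07], [0.695, 0.07, 0.107]]
scene sil autosampler 0.96 4226 [[0.543, -0.146, 0.014], [0.618, -0.046, 0.106], [0.743, 0.083, 0.124]]
side vial_rack 0.65 [0.484 0.306 0.001]
side drawer_handle 0.55 [ 0.553 -0.038  0.081]
side nest_corner 0.76 [ 0.628 -0.105  0.034]
side autosampler 0.72 [ 0.681 -0.023  0.002]
side sample_vial 0.58 [ 0.556  0.112 -0.   ]
side grease_jar 0.9 [ 0.385  0.45  -0.001]
side front_fence 0.77 [ 0.619 -0.046  0.042]
side sil vial_rack 0.91 1154 [[0.435, 0.249, -0.001], [0.475, 0.323, 0.026], [0.533, 0.361, 0.068]]
side sil autosampler 0.88 4192 [[0.548, -0.135, 0.016], [0.636, 0.018, 0.109], [0.746, 0.1, 0.123]]
```

View pics/both0.png

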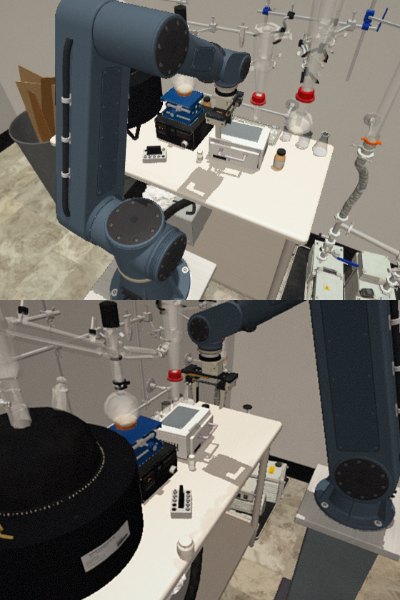

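Run:
```python
from h import *
P=np.vstack([np.load(f"{c}_autosampler.npy") for c in("scene","side")])
T=P[(P[:,2]>.114)]; r=cv2.minAreaRect(T[:,:2].astype(np.float32)); print("top",len(T),r)
# front panel line of handle sil
P=np.load("scene_drawer_handle.npy"); B=P[(P[:,2]>.075)&(P[:,2]<.097)]
print("bar cand",np.histogram(B[:,0],12))
F=P[(P[:,2]>.02)&(P[:,2]<.07)];v=cv2.fitLine(F[:,:2].astype(np.float32),cv2.DIST_HUBER,0,.01,.01).ravel();print("front",len(F),v,np.degrees(np.arctan2(v[1],v[0])))
for c in("scene","side"):
  P=np.load(f"{c}_vial_rack.npy"); S=P[(P[:,2]>.045)&(P[:,2]<.075)];print(c,len(S),cv2.minAreaRect(S[:,:2].astype(np.float32)))
  print(cv2.minAreaRect(P[(P[:,2]>.003)&(P[:,2]<.042)][:,:2].astype(np.float32)))
c=manip.calibration("wrist");print(c)
```

```text
top 3976 ((0.6065289378166199, -0.02900855243206024), (0.29143866896629333, 0.24084758758544922), 6.03138542175293)
bar cand (array([ 54,  77,  23,  11,  13,  96, 127, 111,  33,   1,   0,   1]), array([0.53741838, 0.54447848, 0.55153858, 0.55859868, 0.56565878,
       0.57271888, 0.57977898, 0.58683908, 0.59389918, 0.60095928,
       0.60801938, 0.61507948, 0.62213958]))
front 864 [ 0.11198213 -0.9937102   0.58594924 -0.03527143] -83.570404
scene 140 ((0.4819697439670563, 0.29942914843559265), (0.017968351021409035, 0.06027257815003395), 34.19921875)
((0.48174387216567993, 0.2986416816711426), (0.06706546247005463, 0.10404849052429199), 30.78792381286621)
side 134 ((0.4841724932193756, 0.30495524406433105), (0.011504076421260834, 0.0583895668387413), 31.197471618652344)
((0.485335111618042, 0.30306243896484375), (0.06413447856903076, 0.10852733254432678), 30.200035095214844)
{'K': array([[309.50202515,   0.        , 283.88257243],
       [  0.        , 309.50202515, 208.23820536],
       [  0.        ,   0.        ,   1.        ]]), 'R': array([[ 9.99999718e-01,  7.42524042e-04, -1.09666422e-04],
       [ 7.42908125e-04, -9.58322704e-01,  2.85686966e-01],
       [ 1.07033618e-04, -2.85686967e-01, -9.58322986e-01]]), 't': array([-0.55019219, -0.03360904,  0.39110272])}
```

The view shows the autosampler (scene half around pixel (237,145)) with the drawer shut, the rack at (180,500) in the side half, the amber bottle to the right of the instrument, the sample vial to its left and the jar at (185,545). Both views agree on the handle at about (0.5525, -0.036, 0.084), the instrument's yaw at about +6°, and the rack's yaw at about 30°.

```bash
python3 -m handwheel '[[-0.5,-0.02,0.0,0.03,-0.06],[-0.5,-0.036,0.002,0.06,-0.11],[-0.5,-0.036,0.002,0.08,-0.11],[-0.5,-0.036,0.002,0.08,-0.11],[-0.5,-0.036,0.002,0.08,-0.11],[-0.5,-0.036,0.002,0.08,-0.11]]' 40
cat > m.py <<'E'
from h import *
import sys
def meas(name,things):
    o=manip.observe();im,d=shot("wrist",name);C=cloud("wrist",d)
    Rt=R.from_quat(o["ee_rot"]).as_matrix();print("tcp",o["ee_pos"].round(4),"ytool yaw",np.degrees(np.arctan2(Rt[1,1],Rt[0,1])).round(2),"open",o["opening"],"t",o["clock"])
    for t in things:
        for r in manip.spot_point(t,"wrist")[:1]:
            p=w("wrist",r["point"]);print(t,round(r["conf"],2),p.round(4),"tool shift",(Rt.T@(p-o["ee_pos"])).round(4))
    return o,im,d,C
E
python3 - <<'E'
from m import *
o,im,d,C=meas("w1",["drawer_handle","autosampler","nest_corner"])
for r in manip.silhouettes("drawer_handle","wrist")[:1]:
    P=C[r["pixels"]&(d>0)]
    B=P[(P[:,2]>.07)&(P[:,2]<.1)&(P[:,0]<.572)];print(len(B),np.percentile(B,[2,50,98],axis=0).round(4),cv2.minAreaRect(B[:,:2].astype(np.float32)))
E
```

```text
clock: 1.7
ee_pos: [0.5524, -0.0357, 0.3261]
ee_rot: [0.667, 0.745, 0.0, 0.001]
wrist_force: [-0.2, -0.0, 0.3]
opening: 0.0573
gripper_force: 0.0
tcp [ 0.5524 -0.0357  0.3261] ytool yaw 6.3 open 0.05730671517827106 t 1.7
drawer_handle 0.64 [ 0.5515 -0.0316  0.087 ] tool shift [ 0.0043 -0.0008  0.2391]
autosampler 0.95 [ 6.811e-01 -2.050e-02  6.000e-04] tool shift [0.0012 0.129  0.3258]
2776 [[ 0.5423 -0.0883  0.0867]
 [ 0.552  -0.0212  0.0907]
 [ 0.5706  0.0223  0.0924]] ((0.556222140789032, -0.033933594822883606), (0.11566245555877686, 0.03153799846768379), 89.99226379394531)
```

View pics/w1.png

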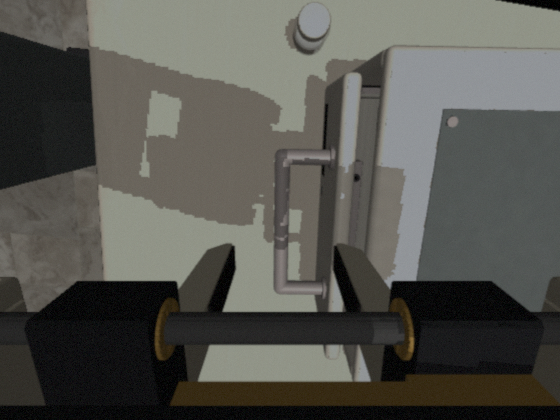

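The handle bar (column 282, rows 155–290) is centred between the open fingers (235 and 335) and parallel to them; the vial is at (312,25). Next: narrow the fingers, go down, grip.

```bash
python3 -m handwheel '[[-0.57,0,0,0,0],[-0.57,0,0,0,0],[-0.57,0,0,0,0],[-0.57,0,0,0,0],[-0.57,0,0,0,0],[-0.57,0,0,0,0],[-0.57,0,0,0,0],[-0.57,0,0,0,0]]' 
python3 -m handwheel '[[-0.57,0,0,0.03,0],[-0.57,0,0,0.055,0],[-0.57,0,0,0.074,0],[-0.57,0,0,0.074,0],[-0.57,0,0,0.074,0],[-0.57,0,0,0.074,0]]'
```

```text
clock: 2.62
ee_pos: [0.552, -0.036, 0.3247]
ee_rot: [0.667, 0.745, -0.0, -0.0]
wrist_force: [-0.8, 0.0, 0.9]
opening: 0.0196
gripper_force: 0.0
clock: 3.12
ee_pos: [0.5524, -0.036, 0.2519]
ee_rot: [0.667, 0.745, 0.0, 0.001]
wrist_force: [-0.1, 0.1, 0.5]
opening: 0.0197
gripper_force: 0.0
```

```bash
python3 -m handwheel '[[-1,0,0,0,0],[-1,0,0,0,0],[-1,0,0,0,0],[-1,0,0,0,0],[-1,0,0,0,0],[-1,0,-0.01,0,0],[-1,0,-0.025,0,0],[-1,0,-0.04,0,0],[-1,0,-0.055,0,0],[-1,0,-0.07,0,0],[-1,0,-0.08,0,0],[-1,0,-0.08,0,0]]' 40
```

```text
clock: 4.12
ee_pos: [0.4713, -0.044, 0.2518]
ee_rot: [0.667, 0.745, 0.001, -0.0]
wrist_force: [-3.3, 12.9, 9.5]
opening: 0.0097
gripper_force: 40.0
```

```bash
python3 -m handwheel '[[-1,0.001,-0.012,0,0],[-1,0.001,-0.024,0,0],[-1,0.001,-0.034,0,0],[-1,0.001,-0.04,0,0],[-1,0.001,-0.044,0,0],[-1,0.001,-0.046,0,0],[-1,0.001,-0.046,0,0],[-1,0.001,-0.046,0,0]]'
```

```text
clock: 4.78
ee_pos: [0.4313, -0.0476, 0.2521]
ee_rot: [0.668, 0.744, 0.007, 0.007]
wrist_force: [42.9, 30.8, -32.6]
opening: 0.0099
gripper_force: 39.8
```

```bash
python3 -m handwheel '[[-1,0.002,0.003,0,0],[-1,0.002,0.003,0,0],[-0.57,0.002,0.003,0,0],[-0.57,0.002,0.003,0,0],[-0.57,0.002,0.003,0,0],[-0.57,0.002,0.003,0,0],[-0.57,0.002,0.003,0,0]]'
```

```text
clock: 5.37
ee_pos: [0.4297, -0.0466, 0.2512]
ee_rot: [0.667, 0.745, 0.0, 0.001]
wrist_force: [4.6, -0.3, 2.4]
opening: 0.02
gripper_force: 1.8
```

```bash
python3 -m handwheel '[[-0.57,0,0,-0.03,0],[-0.57,0,0,-0.07,0],[-0.57,0,0,-0.11,0],[0,0,0.02,-0.14,0],[0.5,-0.02,0.06,-0.15,0],[1,-0.03,0.08,-0.15,0],[1,-0.03,0.08,-0.15,0],[1,-0.03,0.08,-0.15,0],[1,-0.03,0.08,-0.15,0],[1,-0.03,0.08,-0.15,0]]'
python3 - <<'E'
from m import *
o,im,d,C=meas("w2",["drawer_handle","autosampler","nest_corner","front_fence","side_fence"])
np.savez("w2.npz",C=C,d=d)
E
```

```text
clock: 6.2
ee_pos: [0.5113, -0.0672, 0.4002]
ee_rot: [0.667, 0.745, -0.0, -0.001]
wrist_force: [-0.4, 0.5, -0.4]
opening: 0.0623
gripper_force: 0.0
tcp [ 0.5113 -0.0672  0.4002] ytool yaw 6.31 open 0.06232791267456876 t 6.2
drawer_handle 0.84 [ 0.4332 -0.0451  0.0868] tool shift [ 0.0303 -0.0746  0.3135]
autosampler 0.63 [ 0.6841 -0.0224  0.0036] tool shift [0.0252 0.1774 0.3964]
nest_corner 0.6 [ 0.5128 -0.1201  0.0308] tool shift [-0.053  -0.0037  0.3695]
front_fence 0.95 [ 0.5062 -0.0543  0.0345] tool shift [ 0.0131 -0.003   0.3657]
side_fence 0.7 [ 0.5492 -0.1116  0.0374] tool shift [-0.0486  0.0335  0.3628]
```

View pics/w2.png

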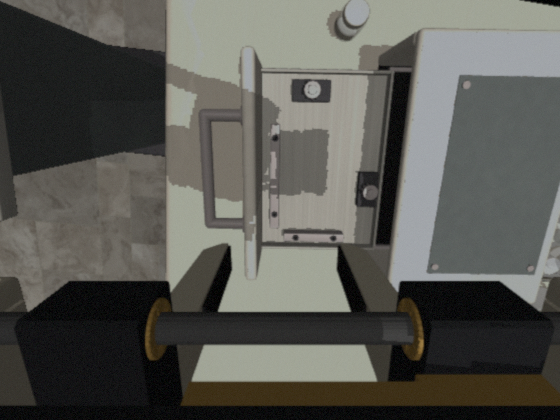

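The drawer is fully out. The front fence's working edge is at about column 280 (rows 125–228), the side fence's at about row 233 (columns 284–343), the clamps at (312,90) and (369,190), and the tray is free. I measure the corner and yaw from these pixels.

Run:
```python
from h import *
c=manip.calibration("wrist");K=np.array(c["K"]);Rm=np.array(c["R"]);t=np.array(c["t"]);O=-Rm.T@t
def ray(u,v,z):
    r=Rm.T@np.linalg.inv(K)@[u,v,1]; return (O+r*(z-O[2])/r[2])[:2]
for n,a,b,z in(("front",(280,126),(280,227),.044),("side",(285,233),(343,233),.044),("panel",(243,48),(246,278),.106),("handle",(207,112),(210,222),.09),("instr top",(415,36),(391,268),.121)):
    p,q=ray(*a,z),ray(*b,z);e=q-p;print(n,p.round(4),q.round(4),np.degrees(np.arctan2(e[1],e[0])).round(2))
Z=np.load("w2.npz");C=Z["C"]
for z0,z1,x0,x1 in((.1,.109,.43,.53),(.116,.126,.59,.8)):
    P=C[(C[...,2]>z0)&(C[...,2]<z1)&(C[...,0]>x0)&(C[...,0]<x1)&(abs(C[...,1])<.2)]
    print(len(P),cv2.minAreaRect(P[:,:2].astype(np.float32)), cv2.fitLine(P[:,:2].astype(np.float32),cv2.DIST_HUBER,0,.01,.01).ravel(), P[:,2].mean())
    # left edge (min x per y)
    ys=np.arange(-.11,.06,.004);E=[(P[abs(P[:,1]-y)<.002,0].min(),y) for y in ys if (abs(P[:,1]-y)<.002).sum()>5]
    v=cv2.fitLine(np.float32(E),cv2.DIST_HUBER,0,.01,.01).ravel();print("edge yaw",np.degrees(np.arctan2(-v[0],v[1])),v)
F=C[(C[...,2]>.025)&(C[...,2]<.036)&(C[...,0]>.52)&(C[...,0]<.57)&(abs(C[...,1]+.05)<.04)];print("tray z",np.median(F[:,2]))
im=cv2.imread("pics/w2.png");cv2.imwrite("pics/w2c.png",cv2.resize(im[100:260,240:400],(640,640),interpolation=cv2.INTER_CUBIC))
```

```text
front [0.5004 0.0015] [ 0.5125 -0.1106] -83.85
side [ 0.5191 -0.1174] [ 0.586  -0.1099] 6.36
panel [0.465  0.0603] [ 0.4831 -0.1452] -84.98
handle [0.4345 0.0078] [ 0.4417 -0.0963] -86.08
instr top [0.5948 0.08  ] [ 0.6171 -0.1114] -83.34
3120 ((0.47653502225875854, -0.04202184081077576), (0.012327903881669044, 0.20926322042942047), 5.267079830169678) [ 0.0927288  -0.9956914   0.4759519  -0.03131375] 0.10510283742315958
edge yaw -174.6315 [ 0.09356058 -0.9956136   0.46946737 -0.026     ]
39492 ((0.6785371899604797, -0.023015141487121582), (0.145432710647583, 0.2348073422908783), 5.472524642944336) [ 0.4172874  -0.90877455  0.67644805 -0.01337644] 0.12135001208167737
edge yaw -174.65521 [ 0.09314885 -0.9956522   0.6041139  -0.0032    ]
tray z 0.03001822518051733
```

View pics/w2c.png

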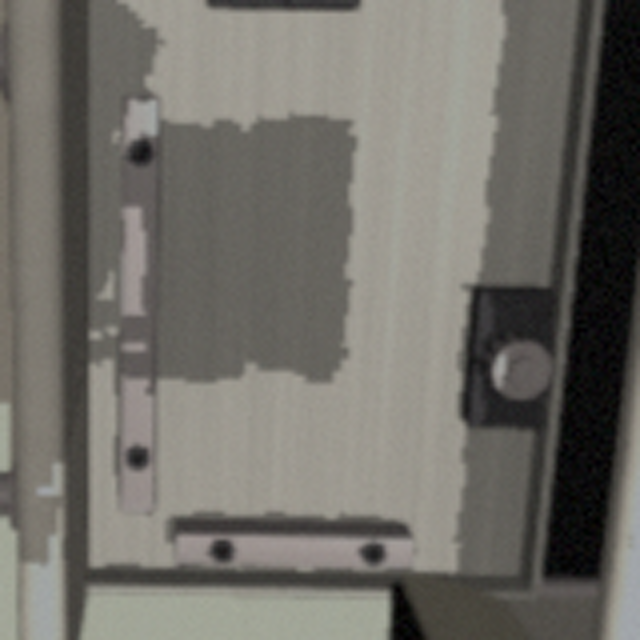

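Crop: fence edges at crop column 157 and row 535 confirm the pixels (full picture: 279.5 and 233.5). Yaw is 5.4°, corner ≈ (0.512, -0.118), tray z = 0.030, seat centre ≈ (0.539, -0.063). Now to the rack.

```bash
python3 -m handwheel '[[1,0.037,0.001,0,-0.05],[1,0.074,0.003,0,-0.1],[1,0.111,0.004,0.01,-0.15],[1,0.148,0.006,0.01,-0.2],[1,0.185,0.007,0.02,-0.25],[1,0.222,0.008,0.02,-0.3],[1,0.26,0.01,0.03,-0.35],[1,0.3,0.011,0.03,-0.4],[1,0.335,0.013,0.04,-0.42],[1,0.371,0.014,0.04,-0.42],[1,0.371,0.014,0.04,-0.42],[1,0.371,0.014,0.04,-0.42]]'
python3 - <<'E'
from m import *
o,im,d,C=meas("w3",["vial_rack"])
for r in manip.silhouettes("vial_rack","wrist")[:1]:
    m=r["pixels"]&(d>0);P=C[m];print(len(P))
    for a,b in((.055,.08),(.02,.045)):
        S=P[(P[:,2]>a)&(P[:,2]<b)];print(len(S),np.median(S[:,2]),cv2.minAreaRect(S[:,:2].astype(np.float32)))
    S=P[P[:,2]>.055];l=cv2.fitLine(S[:,:2].astype(np.float32),cv2.DIST_HUBER,0,.01,.01).ravel();print(l,np.degrees(np.arctan2(-l[0],l[1])))
E
```

```text
clock: 7.5
ee_pos: [0.4849, 0.304, 0.3604]
ee_rot: [0.496, 0.868, -0.0, -0.0]
wrist_force: [-0.1, 0.5, 1.0]
opening: 0.0931
gripper_force: 0.0
tcp [0.4849 0.304  0.3604] ytool yaw 30.52 open 0.09305983012941739 t 7.5
vial_rack 0.85 [0.4852 0.2962 0.0013] tool shift [-0.0069 -0.0036  0.3591]
6002
792 0.06756234277908785 ((0.4860938787460327, 0.29999154806137085), (0.01120586134493351, 0.059255000203847885), 30.26926040649414)
5012 0.026265239218143676 ((0.4859984219074249, 0.29928961396217346), (0.06407894194126129, 0.10427983105182648), 30.003271102905273)
[ 0.49807346 -0.86713487  0.48479092  0.30189422] -150.12737
```

View pics/w3.png

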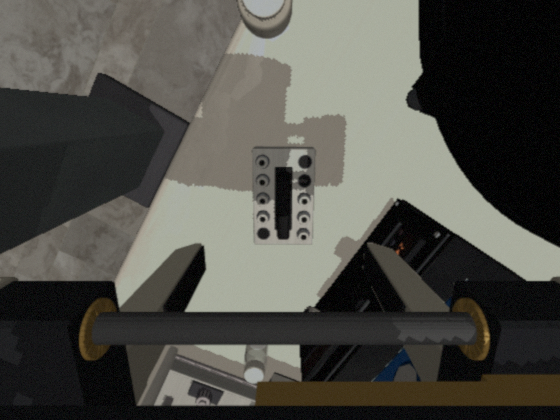

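The rack (middle (283,196)) lies upright, its plate along the image's rows; there is a black box with the lab jack at lower right (from (395,200) to (300,330)). I check the clearance of the gripper's body to it.

Run:
```python
from h import *
for cam in("wrist","scene","side"):
    im,d=shot(cam);C=cloud(cam,d)[d>0]
    a=np.radians(30.1);q=C[:,:2]-[.486,.2997];x=q@[-np.sin(a),np.cos(a)];y=q@[np.cos(a),np.sin(a)]
    for hx,hy,z0,z1 in((.06,.15,.1,.2),(.02,.12,.03,.2)):
        m=(abs(x)<hx)&(abs(y)<hy)&(C[:,2]>z0)&(C[:,2]<z1);print(cam,z0,m.sum(), np.percentile(np.c_[x,y,C[:,2]][m],[0,5,50,95,100],axis=0).round(3).tolist() if m.any() else "")
```

```text
wrist 0.1 8331 [[-0.06, -0.061, 0.1], [-0.042, -0.047, 0.105], [0.008, 0.131, 0.131], [0.057, 0.147, 0.195], [0.06, 0.15, 0.2]]
wrist 0.03 3442 [[-0.02, -0.061, 0.03], [-0.018, -0.054, 0.035], [0.003, 0.02, 0.174], [0.012, 0.118, 0.198], [0.02, 0.12, 0.2]]
scene 0.1 290 [[-0.059, -0.066, 0.1], [-0.058, -0.061, 0.104], [-0.032, 0.115, 0.12], [0.009, 0.147, 0.194], [0.059, 0.149, 0.2]]
scene 0.03 284 [[-0.02, -0.066, 0.03], [-0.019, -0.061, 0.032], [-0.006, -0.007, 0.061], [0.017, 0.118, 0.194], [0.02, 0.12, 0.2]]
side 0.1 521 [[-0.06, -0.06, 0.1], [-0.057, -0.053, 0.102], [-0.026, 0.108, 0.12], [0.013, 0.132, 0.195], [0.015, 0.14, 0.2]]
side 0.03 415 [[-0.02, -0.06, 0.03], [-0.018, -0.054, 0.032], [0.001, 0.024, 0.076], [0.014, 0.118, 0.196], [0.02, 0.12, 0.2]]
```

Run:
```python
from h import *
for cam in("wrist","scene","side"):
    im,d=shot(cam);C=cloud(cam,d)[d>0]
    a=np.radians(30.1);q=C[:,:2]-[.486,.2997];x=q@[-np.sin(a),np.cos(a)];y=q@[np.cos(a),np.sin(a)]
    for z0,z1 in((.03,.09),(.09,.115),(.115,.14),(.14,.17)):
      for x0,x1 in((-.09,-.05),(-.05,-.02),(-.02,.02),(.02,.05)):
        m=(x>x0)&(x<x1)&(y>.07)&(y<.16)&(C[:,2]>z0)&(C[:,2]<z1)
        if m.sum()>3: print(cam,z0,x0,m.sum(),np.percentile(y[m],[0,3,20,50]).round(3))
```

```text
wrist 0.03 -0.09 562 [0.07  0.071 0.073 0.077]
wrist 0.03 -0.05 627 [0.095 0.098 0.101 0.105]
wrist 0.03 -0.02 894 [0.108 0.11  0.113 0.121]
wrist 0.03 0.02 33 [0.14  0.14  0.142 0.148]
wrist 0.09 -0.09 337 [0.07  0.071 0.073 0.077]
wrist 0.09 -0.05 476 [0.099 0.101 0.104 0.107]
wrist 0.09 -0.02 664 [0.106 0.11  0.113 0.12 ]
wrist 0.09 0.02 411 [0.14  0.14  0.143 0.148]
wrist 0.115 -0.09 223 [0.08  0.082 0.125 0.13 ]
wrist 0.115 -0.05 2034 [0.105 0.109 0.118 0.131]
wrist 0.115 -0.02 861 [0.115 0.118 0.124 0.131]
wrist 0.115 0.02 589 [0.138 0.139 0.142 0.149]
wrist 0.14 -0.09 184 [0.081 0.081 0.083 0.085]
wrist 0.14 0.02 1040 [0.138 0.139 0.142 0.148]
scene 0.03 -0.09 135 [0.07  0.071 0.076 0.083]
scene 0.03 -0.05 110 [0.084 0.087 0.094 0.099]
scene 0.03 -0.02 70 [0.101 0.108 0.111 0.115]
scene 0.09 -0.09 71 [0.071 0.072 0.076 0.083]
scene 0.09 -0.05 67 [0.084 0.089 0.094 0.101]
scene 0.09 -0.02 30 [0.108 0.108 0.112 0.116]
scene 0.115 -0.09 186 [0.073 0.077 0.093 0.116]
scene 0.115 -0.05 112 [0.095 0.099 0.114 0.132]
scene 0.115 -0.02 27 [0.115 0.117 0.121 0.132]
scene 0.14 -0.09 27 [0.08  0.08  0.084 0.15 ]
scene 0.14 -0.05 8 [0.14  0.142 0.147 0.15 ]
scene 0.14 0.02 7 [0.14  0.14  0.142 0.147]
side 0.03 -0.09 198 [0.07  0.071 0.075 0.082]
side 0.03 -0.05 195 [0.089 0.089 0.095 0.101]
side 0.03 -0.02 194 [0.108 0.111 0.115 0.121]
side 0.09 -0.09 111 [0.07  0.071 0.077 0.083]
side 0.09 -0.05 118 [0.09  0.091 0.096 0.103]
side 0.09 -0.02 96 [0.109 0.11  0.115 0.121]
side 0.115 -0.09 326 [0.076 0.081 0.095 0.115]
side 0.115 -0.05 126 [0.098 0.102 0.11  0.12 ]
side 0.115 -0.02 31 [0.114 0.117 0.121 0.125]
side 0.14 -0.09 34 [0.082 0.083 0.086 0.091]
```

```bash
python3 -m handwheel '[[0.1,0.004,-0.001,0,0.007],[0.1,0.004,-0.001,0.02,0.007],[0.1,0.004,-0.001,0.04,0.007],[0.1,0.004,-0.001,0.06,0.007],[0.1,0.004,-0.001,0.08,0.007],[0.1,0.004,-0.001,0.1,0.007],[0.1,0.004,-0.001,0.115,0.007],[0.1,0.004,-0.001,0.125,0.007],[0.1,0.004,-0.001,0.131,0.007],[0.1,0.004,-0.001,0.131,0.007],[0.1,0.004,-0.001,0.131,0.007],[0.1,0.004,-0.001,0.131,0.007]]' 45
```

```text
clock: 8.95
ee_pos: [0.4828, 0.3059, 0.2306]
ee_rot: [0.5, 0.866, 0.001, 0.0]
wrist_force: [-0.3, -0.4, 0.5]
opening: 0.0511
gripper_force: 0.0
```

```bash
python3 -m handwheel '[[-1,0,0,0.001,0],[-1,0,0,0.001,0],[-1,0,0,0.001,0],[-1,0,0,0.001,0],[-1,0,0,0.001,0],[-1,0,0,0.001,0],[-1,0,0,0.001,0],[-1,0,0,0.001,0]]' 45; python3 -m handwheel '[[-1,0,0,-0.01,0],[-1,0,0,-0.03,0],[-1,0,0,-0.05,0],[-1,0,0,-0.08,0],[-1,0,0,-0.11,0],[-1,0,0,-0.14,0],[-1,0,0,-0.15,0],[-1,0,0,-0.15,0],[-1,0,0,-0.15,0]]'
```

```text
clock: 9.62
ee_pos: [0.4825, 0.3057, 0.2287]
ee_rot: [0.5, 0.866, 0.0, 0.0]
wrist_force: [0.4, 0.6, 0.1]
opening: 0.0113
gripper_force: 45.0
clock: 10.37
ee_pos: [0.4822, 0.3056, 0.3778]
ee_rot: [0.5, 0.866, -0.0, -0.0]
wrist_force: [-0.6, -0.7, -4.1]
opening: 0.0121
gripper_force: 45.0
```

```bash
python3 -m handwheel '[[-1,0,-0.04,0,0],[-1,-0.015,-0.075,0,0.04],[-1,-0.045,-0.1,0,0.09],[-1,-0.08,-0.1185,0,0.14],[-1,-0.12,-0.1185,0,0.19],[-1,-0.16,-0.1185,0,0.24],[-1,-0.2,-0.1185,0,0.3],[-1,-0.24,-0.1185,0,0.36],[-1,-0.28,-0.1185,0,0.41],[-1,-0.315,-0.1185,0,0.429],[-1,-0.3345,-0.1185,0,0.429],[-1,-0.3345,-0.1185,0,0.429]]'
python3 - <<'E'
from m import *
o,im,d,C=meas("w4",["drawer_handle","autosampler","nest_corner","vial_rack"])
E
```

```text
clock: 11.37
ee_pos: [0.5479, -0.0464, 0.3761]
ee_rot: [0.674, 0.738, -0.001, -0.001]
wrist_force: [-0.8, 1.0, -3.4]
opening: 0.0119
gripper_force: 45.0
tcp [ 0.5479 -0.0464  0.3761] ytool yaw 5.2 open 0.011916263093215378 t 11.3667
autosampler 0.56 [ 0.4338 -0.0401  0.0882] tool shift [ 0.0166 -0.1122  0.2883]
nest_corner 0.74 [ 0.5097 -0.1158  0.0315] tool shift [-0.0658 -0.0434  0.3448]
vial_rack 0.6 [ 0.5479 -0.0484  0.1518] tool shift [-0.002   0.0004  0.2243]
```

View pics/w4.png

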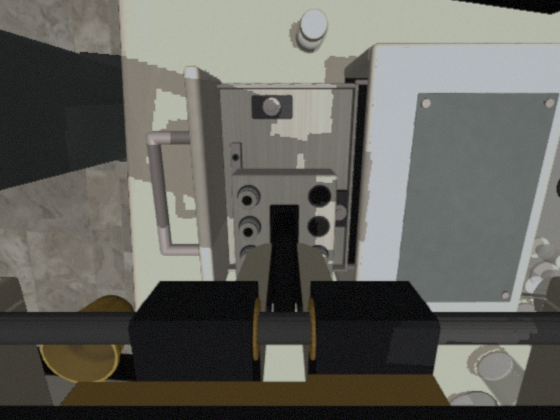

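The rack hangs level over the tray, between the front fence (235,155) and the rear clamp (340,210), clear of the left clamp (272,105). Lower it.

```bash
python3 -m handwheel '[[-1,0,0,0.025,0],[-1,0,0,0.05,0],[-1,0,0,0.075,0],[-1,0,0,0.092,0],[-1,0,0,0.102,0],[-1,0,0,0.108,0],[-1,0,0,0.112,0],[-1,0,0,0.112,0],[-1,0,0,0.112,0],[-1,0,0,0.112,0]]';python3 -m handwheel '[[-1,0,0,0.002,0],[-1,0,0,0.004,0],[-1,0,0,0.006,0],[-1,0,0,0.006,0],[-1,0,0,0.006,0]]'
```

```text
clock: 12.45
ee_pos: [0.5472, -0.0432, 0.2676]
ee_rot: [0.673, 0.74, 0.0, 0.001]
wrist_force: [-0.5, -0.2, -2.7]
opening: 0.0119
gripper_force: 45.0
clock: 12.87
ee_pos: [0.5469, -0.0433, 0.2606]
ee_rot: [0.673, 0.74, -0.0, -0.0]
wrist_force: [0.3, 0.3, -2.7]
opening: 0.012
gripper_force: 45.0
```

```bash
python3 -m handwheel '[[-1,0,0,0.001,0],[-1,0,0,0.002,0],[-1,0,0,0.002,0],[-1,0,0,0.002,0],[-1,0,0,0.002,0]]'
```

```text
clock: 13.28
ee_pos: [0.5469, -0.0433, 0.2587]
ee_rot: [0.673, 0.74, -0.0, 0.0]
wrist_force: [0.5, 0.9, -2.9]
opening: 0.0119
gripper_force: 45.0
```

```bash
python3 -m handwheel '[[-1,0,0,0.0005,0],[-1,0,0,0.001,0],[-1,0,0,0.001,0],[-1,0,0,0.001,0],[-1,0,0,0.001,0]]'
```

```text
clock: 13.7
ee_pos: [0.5472, -0.0432, 0.2587]
ee_rot: [0.673, 0.74, 0.0, 0.001]
wrist_force: [-1.4, 1.0, 8.1]
opening: 0.0118
gripper_force: 45.0
```

```bash
python3 -m handwheel '[[-1,0,0,-0.0006,0],[-1,-0.002,0,-0.0006,0],[-1,-0.004,0,-0.0006,0],[-1,-0.006,0,-0.0006,0],[-1,-0.008,0,-0.0006,0],[-1,-0.009,0,-0.0006,0],[-1,-0.009,0,-0.0006,0],[-1,-0.009,0,-0.0006,0]]'; python3 -m handwheel '[[-1,0,-0.002,0,0],[-1,0,-0.004,0,0],[-1,0,-0.006,0,0],[-1,0,-0.007,0,0],[-1,0,-0.007,0,0],[-1,0,-0.007,0,0]]'
```

```text
clock: 14.37
ee_pos: [0.548, -0.0524, 0.2587]
ee_rot: [0.673, 0.739, 0.0, 0.0]
wrist_force: [0.2, 3.2, 5.8]
opening: 0.0116
gripper_force: 45.0
clock: 14.87
ee_pos: [0.541, -0.0531, 0.2587]
ee_rot: [0.673, 0.74, 0.0, 0.001]
wrist_force: [2.7, -0.8, 5.6]
opening: 0.0116
gripper_force: 45.0
```

```bash
for i in 1; do python3 -m handwheel '[[-1,0,-0.0005,0,0],[-1,0,-0.001,0,0],[-1,0,-0.0015,0,0],[-1,0,-0.0015,0,0],[-1,0,-0.0015,0,0]]';done; python3 -m handwheel '[[-1,-0.0005,0,0,0],[-1,-0.001,0,0,0],[-1,-0.0015,0,0,0],[-1,-0.0015,0,0,0],[-1,-0.0015,0,0,0]]'
```

```text
clock: 15.28
ee_pos: [0.5397, -0.0532, 0.2587]
ee_rot: [0.673, 0.74, 0.0, 0.001]
wrist_force: [5.4, 0.2, 5.2]
opening: 0.0118
gripper_force: 45.0
clock: 15.7
ee_pos: [0.5396, -0.0542, 0.2587]
ee_rot: [0.673, 0.739, 0.0, 0.0]
wrist_force: [4.1, 5.5, 7.8]
opening: 0.0117
gripper_force: 45.0
```

```bash
python3 -m handwheel '[[-1,0,-0.0005,0,0],[-1,0,-0.001,0,0],[-1,0,-0.001,0,0],[-1,0,-0.001,0,0],[-1,0,-0.001,0,0]]'; python3 -m handwheel '[[-1,-0.0005,0,0,0],[-1,-0.001,0,0,0],[-1,-0.001,0,0,0],[-1,-0.001,0,0,0],[-1,-0.001,0,0,0]]'; python3 -m handwheel '[[-1,-0.0005,0,0,0],[-1,-0.001,0,0,0],[-1,-0.001,0,0,0],[-1,-0.001,0,0,0],[-1,-0.001,0,0,0]]'
```

```text
clock: 16.12
ee_pos: [0.5388, -0.0545, 0.2587]
ee_rot: [0.673, 0.74, 0.001, 0.001]
wrist_force: [4.1, 2.7, 5.5]
opening: 0.0117
gripper_force: 45.0
clock: 16.53
ee_pos: [0.5387, -0.0553, 0.2587]
ee_rot: [0.673, 0.739, 0.0, -0.0]
wrist_force: [2.8, 5.7, 7.5]
opening: 0.0119
gripper_force: 45.0
clock: 16.95
ee_pos: [0.5387, -0.0561, 0.2587]
ee_rot: [0.673, 0.74, 0.0, -0.0]
wrist_force: [2.0, 7.0, 8.3]
opening: 0.0116
gripper_force: 45.0
```

```bash
python3 -m handwheel '[[-1,0,-0.0005,0,0],[-1,0,-0.001,0,0],[-1,0,-0.001,0,0],[-1,0,-0.001,0,0],[-1,0,-0.001,0,0]]'; python3 -m handwheel '[[-1,-0.0005,0,0,0],[-1,-0.001,0,0,0],[-1,-0.001,0,0,0],[-1,-0.001,0,0,0],[-1,-0.001,0,0,0]]'; python3 -m handwheel '[[-1,0,-0.0005,0,0],[-1,0,-0.001,0,0],[-1,0,-0.001,0,0],[-1,0,-0.001,0,0],[-1,0,-0.001,0,0]]'
```

```text
clock: 17.37
ee_pos: [0.5379, -0.0565, 0.2587]
ee_rot: [0.673, 0.74, 0.001, 0.0]
wrist_force: [5.1, 4.0, 6.4]
opening: 0.0117
gripper_force: 45.0
clock: 17.78
ee_pos: [0.5379, -0.0571, 0.2587]
ee_rot: [0.673, 0.739, 0.001, -0.0]
wrist_force: [3.2, 6.4, 7.6]
opening: 0.0114
gripper_force: 45.0
clock: 18.2
ee_pos: [0.5372, -0.0571, 0.2588]
ee_rot: [0.673, 0.74, 0.001, 0.0]
wrist_force: [5.7, 8.6, 6.3]
opening: 0.0118
gripper_force: 45.0
```

```bash
python3 -m handwheel '[[-1,0,-0.0005,0,0],[-1,0,-0.001,0,0],[-1,0,-0.001,0,0],[-1,0,-0.001,0,0],[-1,0,-0.001,0,0]]'; python3 -m handwheel '[[-1,0,-0.0005,0,0],[-1,0,-0.001,0,0],[-1,0,-0.001,0,0],[-1,0,-0.001,0,0],[-1,0,-0.001,0,0]]'; python3 -c "
from workcell import manip;o=manip.observe();print(o['ee_pos'].round(5),o['wrist_force'],o['moment'])"
```

```text
clock: 18.62
ee_pos: [0.5364, -0.0571, 0.2589]
ee_rot: [0.673, 0.74, 0.001, 0.001]
wrist_force: [7.8, 10.2, 4.5]
opening: 0.0121
gripper_force: 45.0
clock: 19.03
ee_pos: [0.5356, -0.0572, 0.259]
ee_rot: [0.673, 0.74, 0.002, 0.001]
wrist_force: [8.6, 9.4, 5.9]
opening: 0.0121
gripper_force: 45.1
[ 0.53561 -0.0572   0.25898] [8.64981803 9.35561569 5.85332193] [ 1.85666847 -1.77808059  0.27724297]
```

Run:
```python
from m import *
o,im,d,C=meas("w5",["nest_corner","vial_rack","drawer_handle"])
a=cv2.imread("pics/w5.png");cv2.imwrite("pics/w5c.png",cv2.resize(a[40:340,110:440],(660,600)))
```

```text
tcp [ 0.5356 -0.0572  0.259 ] ytool yaw 5.4 open 0.012122929528225588 t 19.0333
vial_rack 0.98 [ 0.5386 -0.0619  0.0326] tool shift [-0.0051  0.0017  0.2264]
drawer_handle 0.86 [ 0.4366 -0.0461  0.0843] tool shift [ 0.0203 -0.0981  0.1743]
```

View pics/w5c.png

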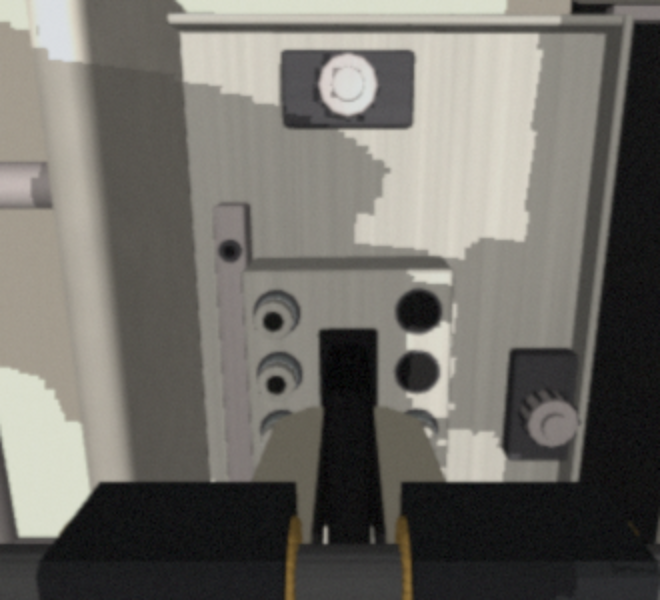

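The rack's front edge (crop column 247) lies on the fence's edge (248) with no visible gap; the clamps are clear. I check the rack's tilt and edge positions from depth.

```bash
cat > e.py <<'E'
from m import *
def chk():
    o,im,d,C=meas(None,["vial_rack"])
    a=np.radians(5.4);ex=np.array([np.cos(a),np.sin(a),0]);ey=np.array([-np.sin(a),np.cos(a),0])
    Q=(C-[.5118,-.118,.03]);X,Y,Z=Q@ex,Q@ey,Q[...,2]
    m=(X>.004)&(X<.06)&(Y>.07)&(Y<.11)&(Z>.02)&(Z<.032)&(d>0)
    A=np.c_[X[m],Y[m],np.ones(m.sum())];s=np.linalg.lstsq(A,Z[m],rcond=None)[0];
    r=Z[m]-A@s;k=abs(r)<.0015;s=np.linalg.lstsq(A[k],Z[m][k],rcond=None)[0];print("top plane slopes",s[:2].round(4),"z at mid",(s@[.032,.09,1]).round(4),k.sum())
    P=np.c_[X[m],Y[m]][k]
    for y in(.075,.085,.095): 
        q=P[abs(P[:,1]-y)<.004,0];print("rack x edges",y,np.percentile(q,[1,99]).round(4))
    q=P[abs(P[:,0]-.032)<.02,1];print("rack y end",np.percentile(q,99).round(4))
    f=(abs(X)<.015)&(Y>.108)&(Y<.118)&(Z>.010)&(Z<.018);print("fence x",f.sum(),np.percentile(X[f],[1,99]).round(4) if f.any() else "")
    print(o["wrist_force"].round(1),o["moment"].round(2))
if __name__=="__main__": chk()
E
python3 e.py
```

```text
tcp [ 0.5356 -0.0572  0.259 ] ytool yaw 5.4 open 0.0118775316422724 t 19.2333
vial_rack 0.62 [ 0.5388 -0.0629  0.0341] tool shift [-0.0061  0.0017  0.2248]
top plane slopes [ 0.0049 -0.0207] z at mid 0.0263 3563
rack x edges 0.075 [0.0047 0.0598]
rack x edges 0.085 [0.0054 0.0595]
rack x edges 0.095 [0.0053 0.0595]
rack y end 0.1046
fence x 267 [-0.0119 -0.002 ]
[8.5 9.5 4.8] [ 1.79 -1.75  0.28]
```

```bash
sed -i 's/(X>.004)&(X<.06)/(X>-.012)\&(X<.075)/; s/k.sum())/k.sum()); t=(X>.03)\&(X<.07)\&(Y>.112)\&(Y<.135)\&(abs(Z)<.006);B=np.c_[X[t],Y[t],np.ones(t.sum())];print("tray",np.linalg.lstsq(B,Z[t],rcond=None)[0].round(4),t.sum())/' e.py; python3 e.py
```

```text
tcp [ 0.5356 -0.0572  0.259 ] ytool yaw 5.4 open 0.011773419470283215 t 19.3333
vial_rack 0.91 [ 0.5381 -0.0644  0.0313] tool shift [-0.0076  0.001   0.2277]
top plane slopes [ 0.0082 -0.0161] z at mid 0.0262 4168
tray [ 0.0001 -0.0022 -0.    ] 2114
rack x edges 0.075 [-0.0006  0.0612]
rack x edges 0.085 [-0.0009  0.0612]
rack x edges 0.095 [-0.0014  0.061 ]
rack y end 0.1047
fence x 267 [-0.0119 -0.0021]
[ 9.2 10.   5.6] [ 1.83 -1.84  0.3 ]
```

```bash
python3 -m handwheel '[[-1,0,0,0,0],[-1,0,0,0,0],[-1,0,0,0,0],[-1,0,0,0,0]]' 6; python3 -m handwheel '[[-1,0,0,0,0],[-1,0,0,0,0],[-1,0,0,0,0],[-1,0,0,0,0]]' 45; python3 e.py
```

```text
clock: 19.77
ee_pos: [0.5355, -0.0574, 0.259]
ee_rot: [0.673, 0.739, 0.001, 0.001]
wrist_force: [7.0, 7.8, 5.4]
opening: 0.0122
gripper_force: 6.1
clock: 20.1
ee_pos: [0.5354, -0.0575, 0.2588]
ee_rot: [0.673, 0.739, 0.001, 0.001]
wrist_force: [7.8, 6.4, 5.1]
opening: 0.0123
gripper_force: 45.0
tcp [ 0.5354 -0.0575  0.2588] ytool yaw 5.36 open 0.012272492360825685 t 20.1
vial_rack 0.83 [ 0.5398 -0.0639  0.0297] tool shift [-0.0068  0.0031  0.2291]
top plane slopes [ 0.0048 -0.0197] z at mid 0.0261 4130
tray [-0.0004  0.0031 -0.0006] 2184
rack x edges 0.075 [-0.001   0.0611]
rack x edges 0.085 [-0.0012  0.0612]
rack x edges 0.095 [-0.0013  0.061 ]
rack y end 0.1046
fence x 270 [-0.0119 -0.002 ]
[7.8 6.4 5.1] [ 1.11 -1.4  -0.07]
```

```bash
python3 -m handwheel '[[-1,-0.0005,0,0,0],[-1,-0.001,0,0,0],[-1,-0.001,0,0,0],[-1,-0.001,-0.0005,0,0],[-1,-0.001,-0.001,0,0],[-1,-0.001,-0.001,0,0],[-1,-0.001,-0.001,0,0],[-1,-0.001,-0.001,0,0]]'; python3 e.py
```

```text
clock: 20.87
ee_pos: [0.5349, -0.058, 0.259]
ee_rot: [0.673, 0.739, 0.002, 0.001]
wrist_force: [11.1, 13.4, 4.4]
opening: 0.0115
gripper_force: 45.0
tcp [ 0.5349 -0.058   0.259 ] ytool yaw 5.34 open 0.01154291401062324 t 20.8667
vial_rack 0.56 [ 0.5377 -0.063   0.0304] tool shift [-0.0055  0.0012  0.2286]
top plane slopes [ 0.0078 -0.0152] z at mid 0.0263 4161
tray [ 0.0009  0.0017 -0.0005] 2163
rack x edges 0.075 [-0.0013  0.0609]
rack x edges 0.085 [-0.0013  0.061 ]
rack x edges 0.095 [-0.0014  0.0609]
rack y end 0.1044
fence x 263 [-0.0119 -0.0019]
[11.1 13.4  4.4] [ 2.44 -2.14 -0.1 ]
```

```bash
python3 -m handwheel '[[-1,0,-0.0005,0,0],[-1,0,-0.001,0,0],[-1,0,-0.0015,0,0],[-1,0,-0.0015,0,0],[-1,0,-0.0015,0,0],[-1,0,-0.0015,0,0],[-1,0,-0.0015,0,0]]'; python3 e.py
```

```text
clock: 21.55
ee_pos: [0.5341, -0.0581, 0.2592]
ee_rot: [0.673, 0.739, 0.003, 0.002]
wrist_force: [16.4, 15.5, -0.1]
opening: 0.0116
gripper_force: 45.0
tcp [ 0.5341 -0.0581  0.2592] ytool yaw 5.33 open 0.01164170581471759 t 21.55
vial_rack 0.79 [ 0.5392 -0.0635  0.0316] tool shift [-0.0061  0.0029  0.2276]
top plane slopes [ 0.0147 -0.0142] z at mid 0.0265 4206
tray [-0.0004 -0.0054  0.0004] 2112
rack x edges 0.075 [-0.0009  0.0607]
rack x edges 0.085 [-0.0012  0.061 ]
rack x edges 0.095 [-0.0016  0.061 ]
rack y end 0.1044
fence x 263 [-0.012 -0.002]
[16.4 15.5 -0.1] [ 2.68 -3.32 -0.05]
```

Both axes are now blocked: the force rises to about 16 N while the rack's edges stay put, so it bears on both fences. I ease the front push a little and press down slightly to keep it flat.

```bash
python3 -m handwheel '[[-1,0,0.0003,0.0002,0],[-1,0,0.0007,0.0005,0],[-1,0,0.0007,0.0005,0],[-1,0,0.0007,0.0005,0],[-1,0,0.0007,0.0005,0],[-1,0,0.0007,0.0005,0],[-1,0,0.0007,0.0005,0],[-1,0,0.0007,0.0005,0]]'; python3 e.py
python3 - <<'E'
from h import *
for cam in("scene","side"):
    shot(cam)
    for t in["amber_bottle","sample_vial","grease_jar","drawer_handle"]:
        for r in manip.spot_point(t,cam)[:1]: print(cam,t,round(r["conf"],2),w(cam,r["point"]).round(3))
E
```

```text
clock: 22.32
ee_pos: [0.5345, -0.058, 0.2591]
ee_rot: [0.673, 0.739, 0.003, 0.002]
wrist_force: [11.3, 15.1, 7.6]
opening: 0.0117
gripper_force: 45.0
tcp [ 0.5345 -0.058   0.2591] ytool yaw 5.34 open 0.011696789349338788 t 22.3167
vial_rack 0.75 [ 0.5398 -0.0618  0.0335] tool shift [-0.0046  0.0035  0.2256]
top plane slopes [ 0.0104 -0.0168] z at mid 0.0264 4133
tray [-0.0003 -0.0006 -0.0002] 2156
rack x edges 0.075 [-0.0013  0.061 ]
rack x edges 0.085 [-0.0013  0.0609]
rack x edges 0.095 [-0.0012  0.0609]
rack y end 0.1044
fence x 264 [-0.0119 -0.002 ]
[11.3 15.1  7.6] [ 2.67 -2.34 -0.1 ]
scene amber_bottle 0.93 [ 0.673 -0.214  0.001]
scene sample_vial 0.46 [ 0.563  0.109 -0.005]
scene drawer_handle 0.97 [ 0.435 -0.047  0.087]
side amber_bottle 0.64 [ 0.678 -0.022  0.001]
side grease_jar 0.7 [ 0.385  0.445 -0.002]
side drawer_handle 0.74 [ 0.437 -0.046  0.081]
```

```bash
python3 -m handwheel '[[-1,0,-0.0003,0,0],[-1,0,-0.0005,0,0],[-1,0,-0.0005,0,0],[-1,0,-0.0005,0,0],[-1,0,-0.0005,0,0],[-1,0,-0.0005,0,0],[-1,0,-0.0005,0,0],[-1,0,-0.0005,0,0]]'; python3 -c "
from workcell import manip;print(manip.job_done())"
```

```text
clock: 23.58
ee_pos: [0.5343, -0.058, 0.2591]
ee_rot: [0.673, 0.739, 0.003, 0.002]
wrist_force: [13.6, 15.3, 6.6]
opening: 0.0115
gripper_force: 45.0
the job is handed in; nothing more can be done
None
```

I handed the job in at about 23.6 s: the drawer is out to its stop, and the rack stands flat on the tray, still gripped at 45 N and pressed on both fences with about 14–15 N of wrist force in each direction (the fence forces themselves are not measured); the bystanders were not touched, and no result came back.

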